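# Open the dial lock of the platinum-ware strongbox

## Task

Unlock the steel strongbox: push the loose square-bored knob fully home on the square shaft of the box's dial, then turn the dial with it, click by click, to the click at which the dial's nose points straight at the shackle. Leaving the knob on, grip the shackle by its bow and pull it straight up out of the box and its hasp, without tugging hard should it still be locked; finish while holding it up still in the gripper, bow up and legs hanging down, about 10 cm clear above the box. Leave the crucible, timer and vial alone.

Things in the scene. Friction and masses are not known exactly. Their poses are not given: they have to be found in the camera images.
- lockbox: Fixed steel strongbox, 112 (x) by 246 (y) mm, deck 70 mm above its origin (centre of the underside); z up. In its frame: dial axis at (0, -67) mm; hinged lid on the left (y > 36), its 32 mm wide, 4 mm thick hasp strap lies on the deck down to y = -30; shackle legs pass through strap and deck at (0, -17) and (0, 19). Off the open click (by over 0.05 rad) a disc inside stops it after 3 mm.
- dial (a joint): Dial angle about its vertical axis, rad, growing anticlockwise from above; 0 = nose points at the shackle (box +y) = the open click. Clicks are 0.524 rad (30 degrees) apart: a spring draws the dial into the nearest one, 0.12 N m to leave it. It starts 2, 3 or 4 clicks anticlockwise of open (positive), so turn it clockwise. Stops at -1.2 and +2.7.
- dial_top (a point): Point on the dial axis on the top face of the round dial plate (52 mm across), 77 mm above the bench. From here the square shaft rises 23 mm, 12 mm across its flats, tip chamfered 1.7 mm. The frame turns with the dial: z up, y toward the nose; the flats face x and y.
- dial_nose (a point): tip of the pointed nose of the dial plate, 34 mm from the axis, at the height of the plate's top face
- knob: Loose aluminium wing knob, 60 g, 54 mm high, stands bore down on the bench. Origin: centre of its underside, z up. Round hub 37 mm wide, 28.5 mm high, blind square bore from below 13.2 mm wide, 26 mm deep, flats facing x and y (fits in any quarter turn). Above it the wing to grip: 16 mm thick (y), 40 mm long (x), up to 54 mm. Fully home, the underside rests on the dial plate.
- shackle: Loose U-shaped shackle of 10 mm round steel bar, 0.12 kg. Origin: middle of the bow bar, 112 mm above the bench while locked. Straight bow along y (46 mm over the legs); legs run down -z at y = -18 (80 mm below the origin, next to the dial) and y = +18 (72 mm). 32 mm free under the bow bar. It is out of the strap after rising 45 mm.
- shackle_toe (a point): lower end of the shackle's longer leg, 38 mm below the deck (32 mm above the bench) while locked
- crucible: bystander: small white porcelain crucible, 38 mm wide, 30 mm high, origin at its underside
- timer: bystander: flat white lab timer, 58 x 62 x 18 mm, origin at its underside
- vial: bystander: upright white sample vial with a screw cap, 15 mm wide, 49 mm high, origin at its underside

How it is judged:
By the outcome, as a careful person would: the job done as asked, in the order asked, and still so for the second after the job is handed in, while the arm keeps its last pose, push and grip.
It also fails if it takes over 58 s, if anything falls off the work surface, if the arm or the gripper's body presses on something with over 40 N, if the wrist force passes 120 N, or if a joint passes its speed limit or range.

## Robot

A 6-joint arm with a two-finger parallel gripper is mounted at the origin on a cart in front of the work surface, level with it; the furniture and walls round the work are solid. World frame = base frame: x ahead of the robot, y to its left, z up, the work surface at z = 0. Lengths are in m, angles in rad, forces in N, time in s.
With the tool pointing down it reaches from about 0.35 to 0.875 m from the base axis. Payload 15.5 kg.
Tool frame: the origin (TCP) lies midway between the tips of the shut fingers; the grasp point (between the pads) lies 19 mm behind it; z points along the fingers, y is the line along which they close (so a half turn about z gives the same grasp; the last joint's range is limited). The gripper opens to 85 mm and grips with 20 to 120 N. Pads are 22 mm wide; open, the fingers measure 114 mm over their backs; the gripper's body (76 mm by 85 mm) begins 54 mm behind the grasp point. The pads swing forward as they close: fully open they stand 13 mm farther back than shut.
Start: joints at [-1.325, 0.494, 1.345, -0, 1.302, -0.096], TCP at [0.209, -0.589, 0.231] pointing down, gripper open.
Joint ranges: [-2.91, 2.91], [-0.82, 2.16], [0.22, 2.67], [-1.22, 4.37], [0.12, 2.79], [-3.08, 3.08]. Speed limits (rad/s): [1.89, 1.89, 2.57, 3.01, 3.01, 3.01].

## Interface

Orientations are given as a unit quaternion [x, y, z, w].
In Python, from workcell import bot, open_gripper, clamp, solver, sensors, optics, workorder gives the robot as it stands. Calls block until the motion is done:
- bot.move_pose(position, orientation): joint-space move of the TCP to a pose.
- bot.move_linear(position, orientation=None, velocity=0.15, guard=None): straight line of the TCP; orientation=None keeps the orientation; velocity is the mean speed in m/s. With guard (N) it stops when the force on the tool has changed by that much, and returns True; else False.
- bot.goto_joints(angles): joint-space move.
- open_gripper() and clamp(): open the fingers fully, or close them until they stop; the grip force is fixed at half the most.
- bot.sleep(seconds).
- solver.ik(position, orientation): joint angles nearest the present ones, or None.
- sensors.read_state(): the state.
- optics.read_camera(name): name is "scene" or "top" or "wrist"; returns the picture (420x560x3 uint8, blue, green, red); there is no depth.
- optics.camera_info(name): a dict with "camera_matrix" (3x3 intrinsics, pixels), "k1" (the pictures are not rectified: a ray, as slopes to the right and down, at radius r is drawn at 1 + k1 r^2 times it, then the intrinsics apply), "R" (3x3) and "t" (3): a world point X has camera coordinates R X + t; the wrist camera has in their place "hand_eye" (4x4, takes a point from camera to tool coordinates, whose origin is the TCP and whose axes are the flange's). Camera axes: x right, y down, z forward; pixel columns grow to the right and rows downward; lengths in m; the calibration is good to about 2 mm. A picture is of the moment at which its call begins: read the wrist's pose just before it. camera_info takes no time and is no camera call.
A pose or a line that the arm cannot do raises bot.MotionError and nothing moves.
- workorder.close_job(): hands the job in; it is judged then, once.
The state is a dict: "clock": time; "qpos": joint angles; "qvel": joint speeds; "tau": joint torques, N m; "ee_pos": TCP position; "tcp_rot": TCP orientation; "contact_force": force on the tool from outside, world axes, zero at the start; "wrist_torque": the same for the moment, N m; "opening": opening from 0.0 (shut) to 1.0 (fully open); "gripper_force": force on a finger pad.
Only numpy, scipy, OpenCV 4.12 (cv2) and the standard library are available. Lean on these libraries where they do the work, as an engineer would, in place of code of your own. Each camera call takes 0.05 s, during which the arm holds its last target. There are 200 camera calls.

## Working session

There is one attempt and no reset: what is moved stays moved. The work goes in short steps, each a Python script; the robot and the scene stay as the last script left them, time stands still between calls to the robot, and variables do not carry over. Pictures are saved under pics/ and viewed, at most 10 in all, crops included, and the job is handed in when it is done.

```bash
mkdir -p pics; ls; python3 - <<'E'
from workcell import bot,optics,sensors
import cv2,numpy as np
for n in("scene","top"):
    cv2.imwrite(f"pics/{n}0.png",optics.read_camera(n)); i=optics.camera_info(n); print(n,{k:np.round(v,4).tolist() for k,v in i.items() if k!='x'})
i=optics.camera_info("wrist");print({k:np.round(v,4).tolist() for k,v in i.items()})
s=sensors.read_state();print({k:np.round(v,3).tolist() for k,v in s.items()})
E
```

```text
pics
scene {'camera_matrix': [[384.7532, 0.0, 282.157], [0.0, 384.7532, 204.0801], [0.0, 0.0, 1.0]], 'k1': -0.0085, 'R': [[-0.8942, -0.4475, -0.0115], [-0.2158, 0.4534, -0.8648], [0.3922, -0.7708, -0.502]], 't': [0.3418, 0.2752, 0.6424]}
top {'camera_matrix': [[433.3158, 0.0, 279.5731], [0.0, 433.3158, 212.9545], [0.0, 0.0, 1.0]], 'k1': -0.0597, 'R': [[-0.019, -0.9994, -0.03], [-0.9859, 0.0237, -0.1655], [0.1661, 0.0264, -0.9858]], 't': [-0.1439, 0.5176, 1.1616]}
{'camera_matrix': [[378.019, 0.0, 279.5386], [0.0, 378.019, 207.2704], [0.0, 0.0, 1.0]], 'k1': -0.0391, 'hand_eye': [[0.0003, -0.9604, -0.2785, 0.0694], [1.0, -0.0002, 0.0016, -0.0007], [-0.0016, -0.2785, 0.9604, -0.1428], [0.0, 0.0, 0.0, 1.0]]}
{'clock': 0.1, 'qpos': [-1.326, 0.494, 1.346, 0.0, 1.302, -0.095], 'qvel': [-0.001, -0.001, -0.0, 0.0, 0.001, -0.001], 'tau': [-0.0, -88.359, -38.456, -0.0, 0.005, -0.0], 'ee_pos': [0.209, -0.589, 0.231], 'tcp_rot': [0.986, 0.17, -0.0, -0.001], 'contact_force': [-0.422, 0.819, -0.104], 'wrist_torque': [-0.003, -0.013, -0.007], 'gripper_force': 0.0, 'opening': 0.997}
```

View pics/scene0.png

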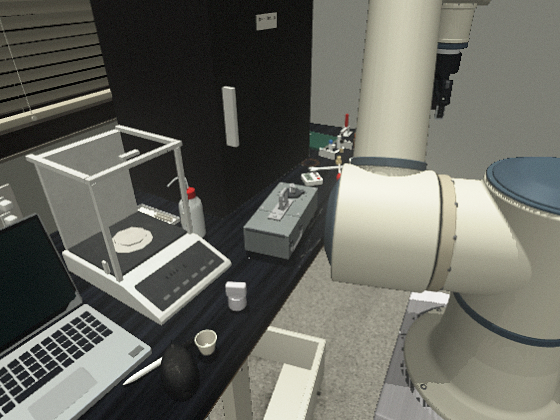

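View pics/top0.png

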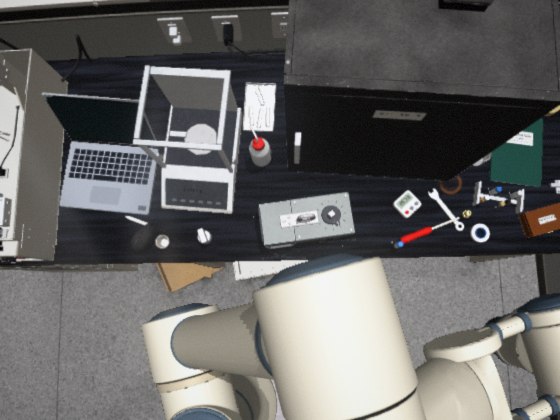

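The scene view shows the knob at (236,295) and the crucible at (205,342). The top view has the knob at (204,236), the crucible at (162,242), the box centred near (307,219), the dial at (331,215) and the timer at (405,203). I'll write the ray helper and look closer with the wrist camera.

```bash
cat > h.py <<'E'
from workcell import bot,open_gripper,clamp,solver,sensors,optics,workorder
import cv2,numpy as np
from scipy.spatial.transform import Rotation as Ro
def cam(n,st=None):
    i=optics.camera_info(n);K=i["camera_matrix"];k1=i["k1"]
    if n=="wrist":
        T=np.eye(4);T[:3,:3]=Ro.from_quat(st["tcp_rot"]).as_matrix();T[:3,3]=st["ee_pos"]
        M=T@np.array(i["hand_eye"]);return K,k1,M[:3,:3],M[:3,3]
    R=np.array(i["R"]);return K,k1,R.T,-R.T@np.array(i["t"])
def ray(c,uv):
    K,k1,R,o=c;p=cv2.undistortPoints(np.array(uv,float).reshape(-1,1,2),np.array(K),np.array([k1,0,0,0,0.]))[:,0]
    return o,np.c_[p,np.ones(len(p))]@R.T
def onz(c,uv,z):
    o,d=ray(c,uv);return o+d*((z-o[2])/d[:,2])[:,None]
def proj(c,X):
    K,k1,R,o=c;return cv2.projectPoints(np.array(X,float).reshape(-1,1,3),cv2.Rodrigues(R.T)[0],-R.T@o,np.array(K),np.array([k1,0,0,0,0.]))[0][:,0]
def down(yaw): # tool x axis at world angle yaw, z down
    return (Ro.from_euler('z',yaw)*Ro.from_euler('x',np.pi)).as_quat()
def snap(name):
    st=sensors.read_state();im=optics.read_camera("wrist")
    cv2.imwrite(f"pics/{name}.png",im);np.savez(f"pics/{name}.npz",ee_pos=st["ee_pos"],tcp_rot=st["tcp_rot"]);return st,im
def info():
    s=sensors.read_state();print({k:np.round(s[k],3).tolist() for k in("clock","ee_pos","contact_force","wrist_torque","opening","gripper_force")})
E
python3 - <<'E'
from h import *
c=cam("top");print("campos",c[3])
print("knob",onz(c,[[204,236]],.04),"cruc",onz(c,[[162,242]],.02),"dial",onz(c,[[331,215]],.08),"box corners",onz(c,[[258,205],[350,192],[354,232],[264,247]],.07))
print("shackle",onz(c,[[304,218]],.112), "hood edge",onz(c,[[285,165],[480,178]],0))
for y in (0,np.pi,np.pi/2,-np.pi/2): print(y,solver.ik([.45,.2,.3],down(y)))
E
```

```text
campos [ 0.31460611 -0.1868298   1.22635035]
knob [[0.45479049 0.05580329 0.04      ]] cruc [[0.44260422 0.17978127 0.02      ]] dial [[ 0.49892734 -0.2935426   0.08      ]] box corners [[ 0.53282182 -0.09755389  0.07      ]
 [ 0.5626498  -0.34855865  0.07      ]
 [ 0.45295151 -0.35422694  0.07      ]
 [ 0.4181115  -0.11238781  0.07      ]]
shackle [[ 0.48756532 -0.22021742  0.112     ]] hood edge [[ 0.66316251 -0.17254623  0.        ]
 [ 0.61030409 -0.73903221  0.        ]]
0 [ 2.96897627e-01  2.38081176e-01  1.55936726e+00 -4.44089210e-16
  1.34414422e+00  1.86769395e+00]
3.141592653589793 [ 0.29689763  0.23808118  1.55936726  0.          1.34414422 -1.2738987 ]
1.5707963267948966 [ 2.96897627e-01  2.38081176e-01  1.55936726e+00 -4.44089210e-16
  1.34414422e+00  2.96897627e-01]
-1.5707963267948966 [ 0.29689763  0.23808118  1.55936726  0.          1.34414422 -2.84469503]
```

```bash
python3 - <<'E'
from h import *
q=down(np.pi+.13)
bot.move_pose([.475,-.265,.27],q); info(); snap("box1")
bot.move_pose([.44,.056,.24],q); snap("knob1"); info()
E
```

```text
{'clock': 2.1, 'ee_pos': [0.475, -0.265, 0.27], 'contact_force': [-0.163, 0.685, 0.546], 'wrist_torque': [0.003, -0.038, 0.013], 'opening': 1.0, 'gripper_force': 0.0}
{'clock': 3.433, 'ee_pos': [0.441, 0.055, 0.24], 'contact_force': [0.155, -0.967, 0.252], 'wrist_torque': [-0.005, 0.027, -0.041], 'opening': 1.0, 'gripper_force': 0.0}
```

View pics/box1.png

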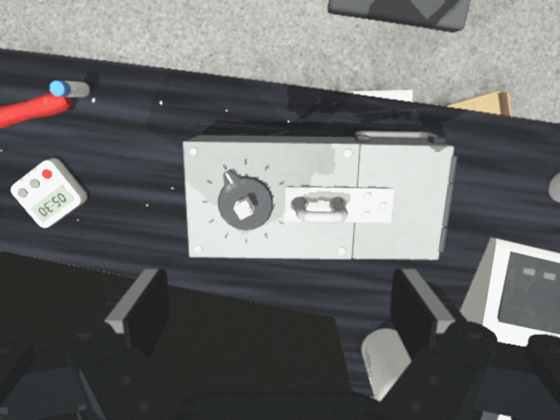

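View pics/knob1.png

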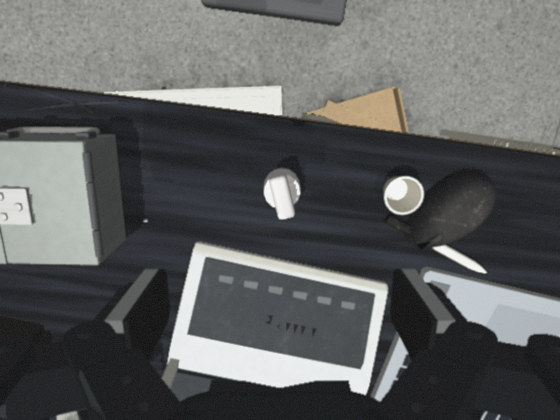

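box1 shows the dial centre near (244,203), its nose at about (231,175), the shaft top at (243,208) and the shackle bow at (322,215). knob1 shows the knob wing at about (284,196) and the crucible at (404,193). I'll enlarge both areas and run the numbers.

```bash
python3 - <<'E'
from h import *
a=cv2.imread("pics/box1.png")[155:255,190:390];b=cv2.imread("pics/knob1.png")[150:250,230:330]
cv2.imwrite("pics/crop1.png",np.vstack([cv2.resize(a,None,fx=3,fy=3,interpolation=cv2.INTER_CUBIC)[:, :600],np.hstack([cv2.resize(b,None,fx=3,fy=3,interpolation=cv2.INTER_CUBIC),np.zeros((300,300,3),np.uint8)])]))
cb=cam("wrist",np.load("pics/box1.npz"));im=cv2.imread("pics/box1.png");g=cv2.cvtColor(im,cv2.COLOR_BGR2GRAY)
# dial: dark blob in roi
m=np.zeros_like(g);m[160:245,205:282]=(g[160:245,205:282]<95)*255
n,l,s,ce=cv2.connectedComponentsWithStats(m);k=1+np.argmax(s[1:,4]);print(s[k],ce[k])
pts=np.argwhere(l==k)[:,::-1];hull=cv2.convexHull(pts.astype(np.int32))[:,0]
H=onz(cb,hull,.077)[:,:2]
# box corners from deck mask
d=onz(cb,[[189,148],[185,142],[452,146],[190,257],[440,259],[193,151],[347,154],[197,249],[341,251]],.07);print("deckpts",np.round(d,4).tolist())
from scipy.optimize import least_squares
ok=np.ones(len(H),bool)
for _ in range(8):
    r=least_squares(lambda p:np.hypot(*(H[ok]-p).T)-.026,H.mean(0),loss='soft_l1',f_scale=.0005).x
    e=np.hypot(*(H-r).T)-.026;ok=abs(e)<.002
far=H[np.argmax(np.hypot(*(H-r).T))];print("dial",r,"far",far,np.hypot(*(far-r)),"ang",np.degrees(np.arctan2(*(far-r)[::-1])),ok.sum(),len(H))
ck=cam("wrist",np.load("pics/knob1.npz"));im2=cv2.imread("pics/knob1.png");g2=cv2.cvtColor(im2,cv2.COLOR_BGR2GRAY)
for t in(120,150,180,200,220):
    m=np.zeros_like(g2);m[160:228,255:310]=(g2[160:228,255:310]>t)*255
    c=max(cv2.findContours(m,0,2)[0],key=cv2.contourArea);R=cv2.minAreaRect(c);print(t,R,cv2.contourArea(c))
E
```

```text
[238 176  34  24  87] [258.6091954  183.56321839]
deckpts [[0.457, -0.3506, 0.07], [0.4521, -0.3546, 0.07], [0.4242, -0.1141, 0.07], [0.5638, -0.3429, 0.07], [0.5343, -0.0977, 0.07], [0.4593, -0.3468, 0.07], [0.444, -0.2078, 0.07], [0.5544, -0.3366, 0.07], [0.5383, -0.1967, 0.07]]
dial [ 0.50024214 -0.29487885] far [ 0.47895344 -0.27925284] 0.02640797573191582 ang 143.72115421885115 11 11
120 ((282.4200134277344, 196.9399871826172), (44.12346267700195, 36.20387268066406), 81.8698959350586) 1123.5
150 ((277.5882568359375, 198.35296630859375), (42.20119857788086, 24.73863410949707), 75.96376037597656) 813.5
180 ((277.4117736816406, 198.64707946777344), (41.231056213378906, 23.768491744995117), 75.96376037597656) 760.0
200 ((277.2059020996094, 198.82351684570312), (40.98851776123047, 22.798349380493164), 75.96376037597656) 709.0
220 ((280.9643249511719, 198.0564422607422), (39.80429458618164, 13.247119903564453), 77.27564239501953) 471.0
```

View pics/crop1.png

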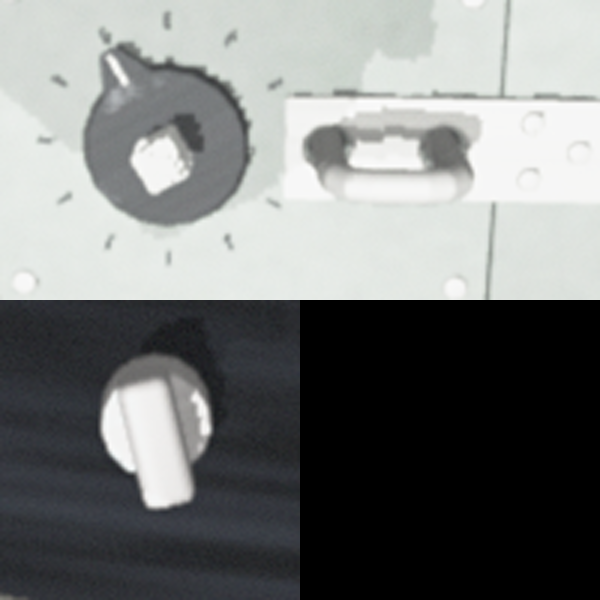

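```bash
python3 - <<'E'
from h import *
from scipy.optimize import least_squares
cb=cam("wrist",np.load("pics/box1.npz"));g=cv2.imread("pics/box1.png",0)
for lo,hi in((60,150),(70,165)):
    m=np.zeros_like(g);m[165:235,212:276]=((g[165:235,212:276]>lo)&(g[165:235,212:276]<hi))*255
    m=cv2.morphologyEx(m,cv2.MORPH_OPEN,np.ones((3,3)))
    n,l,s,ce=cv2.connectedComponentsWithStats(m);k=1+np.argmax(s[1:,4])
    c=cv2.findContours((l==k).astype(np.uint8),0,1)[0][0][:,0];H=onz(cb,c,.077)[:,:2]
    r=least_squares(lambda p:np.hypot(*(H-p[:2]).T)-p[2],[*H.mean(0),.026],loss='soft_l1',f_scale=.0004).x
    far=H[np.argmax(np.hypot(*(H-r[:2]).T))];v=far-r[:2];print("dial",r,far,np.hypot(*v),np.degrees(np.arctan2(*v[::-1]))-90)
# shaft top
m=np.zeros_like(g);m[195:222,228:256]=(g[195:222,228:256]>200)*255
c=max(cv2.findContours(m,0,2)[0],key=cv2.contourArea)
W=onz(cb,c[:,0],.1)[:,:2];R=cv2.minAreaRect((W*1000).astype(np.float32));print("shaft",R)
print("shackle",onz(cb,[[322.7,216.3]],.1145))
yaw=.112;by=np.array([-np.sin(yaw),np.cos(yaw)])
print("pred nose yaw deg from +y for 4 clicks",120+np.degrees(yaw)," shackle from dial",r[:2]+.068*by)
ck=cam("wrist",np.load("pics/knob1.npz"))
K=onz(ck,[(269.3,179.3),(286,176),(294.3,214),(279.3,219)],.054)[:,:2]
print("knob",K.mean(0),[np.degrees(np.arctan2(*(K[a]-K[b])[::-1])) for a,b in((3,0),(2,1))],np.hypot(*(K[3]-K[0])),np.hypot(*(K[1]-K[0])))
E
```

```text
dial [ 0.4995577  -0.29404253  0.02535787] [ 0.47009592 -0.3111028 ] 0.03404480898970707 -239.92639554851598
dial [ 0.49969793 -0.29441295  0.02554088] [ 0.47021101 -0.31199628] 0.03433149408631125 -239.19197320979123
shaft ((498.63641357421875, -295.1405944824219), (15.767674446105957, 13.428101539611816), 34.758907318115234)
shackle [[ 0.49222312 -0.22723439  0.1145    ]]
pred nose yaw deg from +y for 4 clicks 126.41712730546521  shackle from dial [ 0.49209784 -0.226839  ]
knob [0.45434967 0.05932347] [np.float64(20.902363043056067), np.float64(19.808191928089343)] 0.03804760816696299 0.015100080177151146
```

The dial is 4 clicks from open, since the nose direction gives about 120° and the shaft flats agree. That puts the box yaw at 0.112 rad, the dial axis at (0.4995, -0.2942) and the knob at (0.4543, 0.0593) with its wing at 20.4°. I'll grip the knob with tool yaw 200.4°, so the final yaw of about 96.4° opens the fingers clear of the shackle.

```bash
python3 - <<'E'
from h import *
q=down(np.radians(200.4))
bot.move_pose([.4543,.0593,.11],q)
print(bot.move_linear([.4543,.0593,.0315],q,.08,guard=8)); info()
clamp(); info()
bot.move_linear([.4543,.0593,.2],q,.2); info()
q=down(np.radians(216.4))
bot.move_pose([.4995,-.2942,.20],q); info(); snap("held")
E
```

```text
False
{'clock': 5.15, 'ee_pos': [0.455, 0.059, 0.032], 'contact_force': [-0.744, -0.001, 0.454], 'wrist_torque': [0.005, 0.003, 0.017], 'opening': 1.0, 'gripper_force': 0.0}
{'clock': 5.792, 'ee_pos': [0.454, 0.059, 0.032], 'contact_force': [-0.088, -0.259, 4.368], 'wrist_torque': [0.016, 0.186, -0.027], 'opening': 0.172, 'gripper_force': 61.453}
{'clock': 6.783, 'ee_pos': [0.454, 0.059, 0.199], 'contact_force': [-0.444, -0.334, -1.404], 'wrist_torque': [0.003, 0.004, 0.013], 'opening': 0.176, 'gripper_force': 60.739}
{'clock': 8.125, 'ee_pos': [0.5, -0.293, 0.2], 'contact_force': [0.05, 0.766, -1.175], 'wrist_torque': [-0.012, 0.013, -0.026], 'opening': 0.173, 'gripper_force': 60.747}
```

View pics/held.png

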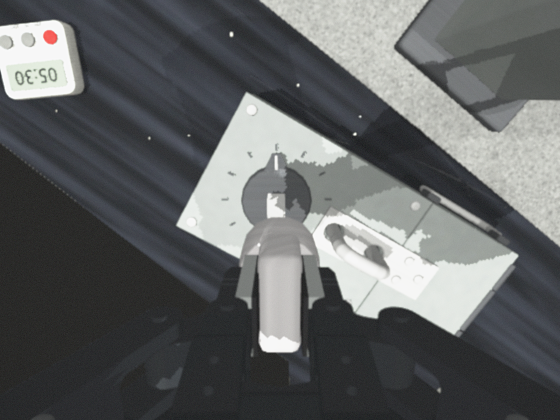

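The held view shows the knob square in the fingers (columns 259–300), with the dial below it at about (277,193) and its nose straight up at (277,155), so the yaw matches. Next I'll check the offset numerically and insert with a guard.

```bash
python3 - <<'E'
from h import *
S=np.load("pics/held.npz");c=cam("wrist",S);im=cv2.imread("pics/held.png");g=im[:,:,1]
print("col279",g[205:235,279].tolist()); 
for r in(180,185,190,195): print(r,g[r,236:250].tolist(),g[r,303:317].tolist())
print("hubrow235",g[250,236:252].tolist(),g[250,308:324].tolist())
R=Ro.from_quat(S["tcp_rot"])
T=lambda p:R.inv().apply(p-S["ee_pos"])
print("hub front tool",T(onz(c,[[279,220],[279,222]],S["ee_pos"][2]-.0315)))
print("dial c tool",T(onz(c,[[276.5,193]],.077)), "expected", T(np.array([[.4995,-.2942,.077]])), "pix",proj(c,[[.4995,-.2942,.077],[.4995,-.2942,.1]]))
E
```

```text
col279 [159, 161, 176, 217, 239, 243, 243, 243, 242, 241, 242, 233, 178, 143, 142, 142, 145, 147, 146, 145, 145, 151, 152, 150, 152, 151, 147, 145, 146, 141]
180 [222, 222, 223, 223, 223, 223, 222, 221, 223, 223, 219, 178, 120, 101] [69, 76, 99, 130, 138, 138, 136, 140, 139, 136, 136, 138, 136, 136]
185 [223, 224, 224, 223, 223, 223, 224, 220, 179, 117, 97, 113, 122, 127] [77, 75, 71, 69, 87, 120, 133, 136, 137, 138, 139, 135, 138, 134]
190 [224, 223, 224, 223, 225, 222, 183, 122, 112, 124, 126, 127, 130, 127] [76, 75, 76, 80, 73, 72, 79, 112, 132, 135, 134, 134, 134, 136]
195 [223, 222, 223, 224, 222, 197, 128, 105, 122, 126, 122, 126, 127, 124] [75, 77, 77, 76, 79, 77, 67, 82, 120, 134, 133, 134, 133, 134]
hubrow235 [237, 237, 238, 238, 235, 202, 149, 136, 137, 141, 143, 147, 149, 160, 178, 196] [188, 171, 156, 148, 146, 141, 140, 135, 143, 189, 233, 236, 235, 235, 238, 242]
hub front tool [[0.01486594 0.00048808 0.03150082]
 [0.01384551 0.00048796 0.03150079]]
dial c tool [[ 0.00571479 -0.00157433  0.12267819]] expected [[ 0.00066322 -0.00095205  0.12267863]] pix [[277.36956662 199.75039508]
 [277.16267596 208.63326873]]
```

```bash
python3 - <<'E'
from h import *
Y=np.radians(216.4);q=down(Y);tx=np.array([np.cos(Y),np.sin(Y)]);ty=np.array([np.sin(Y),-np.cos(Y)])
b=np.array([.5002,-.2952])
bot.move_linear([*b,.137],q,.12)
d=.0015
for a,e in((0,0),(d,0),(-d,0),(0,d),(0,-d),(d,d),(-d,d),(d,-d),(-d,-d)):
    p=b+a*tx+e*ty
    bot.move_linear([*p,.1345],q,.04)
    h=bot.move_linear([*p,.118],q,.03,guard=8)
    s=sensors.read_state();z=s["ee_pos"][2];print(a,e,h,z.round(4),np.round(s["contact_force"],1),np.round(s["wrist_torque"],2))
    if z<.1275: break
    if s["clock"]>18: break
if z<.1275:
    print(bot.move_linear([*p,.1075],q,.03,guard=15))
info();print(p.tolist())
E
```

```text
0 0 False 0.118 [ 0.2  0.1 -0.6] [ 0.06 -0.   -0.02]
True
{'clock': 10.167, 'ee_pos': [0.5, -0.295, 0.108], 'contact_force': [-0.268, 0.192, 10.761], 'wrist_torque': [0.199, 0.223, 0.027], 'opening': 0.176, 'gripper_force': 62.311}
[0.5002, -0.2952]
```

Fully home on the first try, at z = 0.108. Now I'll turn it click by click.

```bash
python3 - <<'E'
from h import *
p=sensors.read_state()["ee_pos"].copy();p[:2]=[.5002,-.2952]; p[2]=.1083
for k in range(1,5):
    for s_ in(.5,1):
        bot.move_pose(p,down(np.radians(216.4-30*(k-1+s_)-(2 if s_==1 and k==4 else 0))))
        s=sensors.read_state();print(k,round(s["clock"],2),np.round(s["contact_force"],1),np.round(s["wrist_torque"],2),s["ee_pos"].round(4))
    bot.sleep(.15)
open_gripper(); info()
bot.move_linear([*p[:2],.2],None,.2); bot.move_pose([.43,-.25,.24],down(np.pi+.112)); bot.sleep(.2); snap("turned"); info()
im=cv2.imread("pics/turned.png");cv2.imwrite("pics/turned_c.png",cv2.resize(im[100:300,130:430],None,fx=2.5,fy=2.5,interpolation=cv2.INTER_CUBIC))
E
```

```text
1 10.53 [-0.7  3.8 10. ] [0.99 0.04 0.04] [ 0.5004 -0.2949  0.1085]
1 10.9 [0.9 4.7 9.4] [ 0.96 -0.28 -0.  ] [ 0.5006 -0.2949  0.1085]
2 11.42 [-1.5  8.4 13.1] [1.72 0.   0.03] [ 0.5002 -0.2942  0.1085]
2 11.78 [ 2.  10.4 11.8] [ 1.91 -0.43 -0.03] [ 0.5005 -0.2942  0.1085]
3 12.3 [ 2.8 13.5 11.4] [ 2.42 -0.72  0.04] [ 0.5006 -0.2938  0.1085]
3 12.67 [ 5.8 14.4 11.7] [ 2.7  -1.1   0.02] [ 0.5009 -0.2937  0.1085]
4 13.18 [ 7.1 16.4 12. ] [ 2.9  -1.48  0.08] [ 0.5012 -0.2936  0.1085]
4 13.58 [ 9.1 17.4 10.1] [ 3.21 -1.94  0.12] [ 0.5015 -0.2934  0.1085]
{'clock': 14.417, 'ee_pos': [0.5, -0.295, 0.108], 'contact_force': [-0.144, 0.429, 0.629], 'wrist_torque': [0.033, 0.04, 0.042], 'opening': 1.0, 'gripper_force': 0.0}
{'clock': 16.767, 'ee_pos': [0.43, -0.25, 0.24], 'contact_force': [0.415, -0.573, 0.346], 'wrist_torque': [0.042, 0.013, -0.022], 'opening': 1.001, 'gripper_force': 0.0}
```

View pics/turned_c.png

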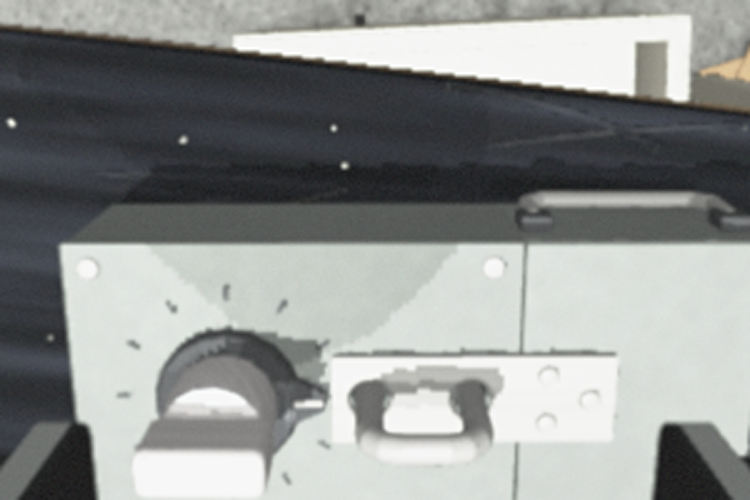

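The nose now points along the strap's midline at the shackle (crop nose tip (325,402), strap midline about y = 398), and the knob is seated. Next I'll grip the bow across box x and pull up gently with a guard.

```bash
python3 - <<'E'
from h import *
q=down(np.pi/2+.112);b=[.493,-.2272]
bot.move_pose([*b,.19],q)
print(bot.move_linear([*b,.094],q,.08,guard=8)); info()
clamp(); info()
h=bot.move_linear([*b,.104],q,.02,guard=12); print("guard",h); info()
if not h:
    h=bot.move_linear([*b,.145],q,.05,guard=15); print("guard",h); info()
if not h:
    h=bot.move_linear([*b,.238],q,.1,guard=15); bot.sleep(.3); print("guard",h); info()
snap("lift");cv2.imwrite("pics/lift_s.png",cv2.resize(optics.read_camera("scene")[120:270,220:370],None,fx=3,fy=3))
a=cv2.imread("pics/lift.png");b_=cv2.imread("pics/lift_s.png")
cv2.imwrite("pics/both.png",np.hstack([cv2.resize(a,(400,300)),cv2.resize(b_,(300,300))]))
E
```

```text
False
{'clock': 19.658, 'ee_pos': [0.493, -0.227, 0.094], 'contact_force': [0.106, -0.022, 0.41], 'wrist_torque': [-0.021, -0.044, 0.038], 'opening': 1.004, 'gripper_force': 0.0}
{'clock': 20.35, 'ee_pos': [0.493, -0.227, 0.094], 'contact_force': [-0.29, 0.52, 2.767], 'wrist_torque': [0.041, 0.067, 0.004], 'opening': 0.098, 'gripper_force': 58.437}
guard False
{'clock': 21.0, 'ee_pos': [0.493, -0.227, 0.104], 'contact_force': [-0.483, -0.312, -1.143], 'wrist_torque': [0.001, 0.017, -0.012], 'opening': 0.095, 'gripper_force': 58.362}
guard False
{'clock': 21.967, 'ee_pos': [0.493, -0.227, 0.145], 'contact_force': [0.275, 0.553, -0.075], 'wrist_torque': [-0.039, 0.052, -0.048], 'opening': 0.093, 'gripper_force': 59.087}
guard False
{'clock': 23.35, 'ee_pos': [0.493, -0.227, 0.238], 'contact_force': [0.193, -1.034, -1.222], 'wrist_torque': [0.017, 0.041, 0.044], 'opening': 0.093, 'gripper_force': 59.088}
```

View pics/both.png

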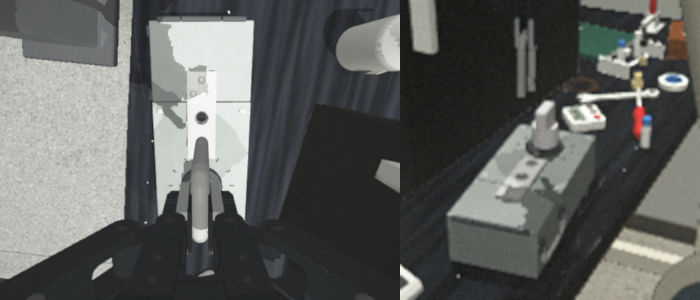

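The shackle is out and hanging legs down above the box (right panel (525,20–95)), its strap holes are empty and the knob is still on the dial. The toe is about 0.10 m above the deck and strap.

```bash
python3 -c "
from h import *
print(workorder.close_job())"
```

```text
the job is handed in; nothing more can be done
None
```

The strongbox is unlocked and the job handed in: the knob is home on the dial, which is turned 4 clicks clockwise to open, and the shackle came out without resistance and is held bow up, about 10 cm above the box, at roughly 23 s of the 58 s allowed.

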